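# Close the roll laminator on a mounted print and crank it through

## Robot

A 6-joint arm with a two-finger parallel gripper is mounted at the origin on a cart in front of the work surface, level with it; the furniture and walls round the work are solid. World frame = base frame: x ahead of the robot, y to its left, z up, the work surface at z = 0. Lengths are in m, angles in rad, forces in N, time in s.
With the tool pointing down it reaches from about 0.325 to 0.925 m from the base axis. Payload 3.1 kg.
Tool frame: the origin (TCP) lies at the centre of the arm's flange, where the gripper is bolted on; the fingertips stand 173 mm ahead of it and the grasp point (between the pads) lies 155 mm ahead of it; z points along the fingers, y is the line along which they close (so a half turn about z gives the same grasp; the last joint's range is limited). The gripper opens to 85 mm and grips with 20 to 120 N. Pads are 22 mm wide; open, the fingers measure 114 mm over their backs; the gripper's body (76 mm by 85 mm) begins 54 mm behind the grasp point. The pads swing forward as they close: fully open they stand 13 mm farther back than shut.
Start: joints at [-0.112, 0.217, 1.613, -0, 1.311, -0.112], TCP at [0.625, 0, 0.405] pointing down, gripper open.
Joint ranges: [-2.75, 2.75], [-0.78, 2.1], [0.31, 2.55], [-1.13, 4.27], [0.13, 2.63], [-2.58, 2.58]. Speed limits (rad/s): [2.79, 2.79, 3.14, 3.14, 3.14, 3.14].

## Interface

Orientations are given as [roll, pitch, yaw] about the fixed x, y, z axes, in that order (R = Rz(yaw) Ry(pitch) Rx(roll)).
In Python, from plant import robot, optics, job gives the robot as it stands.
- The arm moves only by the tool drive_tool, never from a script. Its argument "moves" is a list of rows, each an object with "dp": the shift along the world's x, y, z in units of 150 mm (1.0 is 150 mm), a list of three; "rot": the turn, a rotation vector about the world's x, y, z in units of 90 degrees (1.0 is 90 degrees), a list of three; "grip": the gripper command: -1 is fully open, 1 is shut, values between are in proportion. In form: [{"dp": [tx, ty, tz], "rot": [rx, ry, rz], "grip": grip}, ...]. A call has 1 to 8 rows; each row is the pose to reach, as a shift and turn from the pose commanded when the call began; what a row does not reach only later rows make up. A row lasts 1/10 s, in which the tool goes at most 50 mm and 8.59 degrees, less where a joint would pass 70% of its speed; a pose out of reach is approached as far as the arm can. A call with a number of a shift or a turn outside -1 to 1 is refused whole. A call with a gripper value outside its range is refused whole. The fingers move at their own pace and stop on an object; "newtons" is the grip in N (left out, the last holds). Time passes only in rows, so rows that repeat a pose let the fingers close. It gives the time, the measured TCP pose, the force, the opening and the grip force at its end, in the units of the state.
- robot.state(): the state, without advancing time (a new reading comes with each control period).
- optics.snapshot(name): name is "scene" or "top"; returns the picture (384x512x3 uint8, red, green, blue); there is no depth.
- optics.camera_info(name): a dict with "mtx" (3x3 intrinsics, pixels), "world_to_cam" (4x4, takes a point from world to camera coordinates). Camera axes: x right, y up, looking along -z (the intrinsics and any distortion apply to the point x, -y, -z); pixel columns grow to the right and rows downward; lengths in m; the calibration is good to about 2 mm. A picture is of the moment at which its call begins. camera_info takes no time and is no camera call.
- job.hand_in(): hands the job in; it is judged then, once.
The state is a dict: "clock": time; "joint_pos": joint angles; "dq": joint speeds; "joint_efforts": joint torques, N m; "position": TCP position; "orientation": TCP orientation; "contact_force": force on the tool from outside, world axes, zero at the start; "moment": the same for the moment, N m; "opening": finger opening in m; "grasp_force": force on a finger pad.
Only numpy, scipy, OpenCV 4.12 (cv2) and the standard library are available. Lean on these libraries where they do the work, as an engineer would, in place of code of your own. Each camera call takes 0.05 s, during which the arm holds its last target. There are 200 camera calls.

## Task

The print on its foam board waits in the mouth of the small roll laminator, rollers apart. Throw the pressure lever from its wide open bay into the notch marked with two ribs so that it springs fully home there (never on to the three-rib notch, which would crush the board), and only then turn the crank, over the top away from you through the heavy point of its parking catch and never faster than a turn a second, until the board has been drawn right through and lies clear of the rollers, flat on the far tray. Leave the lever home in its notch, do not touch the board, and leave the lenses, mug, tape and magnifier where they stand.

Things in the scene. Friction and masses are not known exactly. Their poses are not given: they have to be found in the camera images.
- laminator: hand-cranked roll laminator, grey, 300 x 190 x 150 mm, fixed. Origin on the desk under the middle of the nip; x = feed direction (infeed table to far tray), y = its left, z up. Nip line along y at x 0, z 100 mm; two rubber rollers 30 mm thick; cheeks at y +-82..94 mm, 150 mm high; tables' tops at z 99 mm, out to x +-136 mm
- lever_pivot (a point): pivot of the lever, laminator x 0, y 118, z 135 mm. 65 mm above it lies the gate, a level dark plate outside the left cheek, x -60..40, y 98..164 mm; its notches open away from the cheek. It is screwed on through slots and sits up to 5 mm either way along x, so the notch must be felt or seen. Raised ribs on its rim mark bay (1), board notch (2), film notch (3)
- lever (a joint): swing of the lever about the laminator's y, rad: 0 leaning 0.45 rad to -x in the wide bay; grows to +x; 0.45 upright. Two-rib notch centre 0.37 to 0.53 as the gate sits, three-rib one about 0.3 farther. At the gate the notch is 14 mm wide, the stem 10, the tooth before it 7 thick, the one after 9. Takes 1.5 N at the bar, 3 to 7 N with the roller on the board, which pushes it back
- lever_side (a joint): sideways tilt of the lever, rad: 0 = home (in the bay or a notch), grows as its top is pulled outward (laminator +y), at most 0.22. A spring draws it home: 4 N at the bar at 0, 8 N at 0.14. Teeth block the swing below about 0.14 (bar 18 mm out); let go on a tooth it rests there and falls to 0 on meeting a notch, unless a finger's friction drags on it
- lever_bar (a point): middle of the lever's grip bar, 125 mm from the pivot: black bar 14 mm thick standing out to the laminator's +y from the top of the 10 mm steel stem, ending in a disc knob 40 mm across, 16 thick. The point is 36 mm out from the stem's axis; the knob's inner face 29 mm farther out. A fingertip behind the bar can push it to +x and draw the knob outward. y along the bar, z along the stem
- crank (a joint): turn of crank and lower roller, rad, about the laminator's y axis at x 0, z 85 mm: 0 with the handle straight up, growing as the handle goes over the top to +x, which draws the pressed board in, 80 to 94 mm a turn; no end stops; stays where left. About 3 N at the handle, but a spring catch that parks the handle straight down makes a heavy point there in each turn, about 10 N
- crank_handle (a point): grip point of the crank's handle on the machine's right: black sleeve 20 mm thick, 78 mm long along the laminator's y, spinning freely on its pin 50 mm from the crank's axis. The point is on its axis at laminator y -168 mm; the sleeve spans y -124..-202 mm; the flat crank arm lies at y -112..-121 mm
- print_board: the print on white foam board, 105 (feed direction) x 148 x 5 mm, about 60 to 130 g, loose between low side guides. Origin: centre of its underside; x = feed direction, z up. It starts with its leading edge about 15 mm beyond the nip (centre at laminator x about -37 mm, z 100 mm) and is clear of the rollers when its centre is beyond x 53 mm
- zoom_mid (a point): bystander: black zoom lens standing upright, 82 mm across, 130 mm high; its centre
- prime_mid (a point): bystander: shorter black lens standing upright, 81 mm across, 82 mm high; its centre
- mug_mid (a point): bystander: white mug with handle, 92 mm across, 95 mm high; its centre
- loupe_mid (a point): bystander: black stand magnifier, 47 mm across, 45 mm high; its centre
- tape_mid (a point): bystander: roll of beige tape, 96 mm across, 25 mm high, lying flat; its centre

How it is judged:
By the outcome, as a careful person would: the job done as asked, in the order asked, and still so for the second after the job is handed in, with the robot touching nothing.
It also fails if it takes over 61 s, if anything falls off the work surface, if the arm or the gripper's body presses on something with over 40 N, if the wrist force passes 120 N, or if a joint passes its speed limit or range.

## Working session

There is one attempt and no reset: what is moved stays moved. The work goes in short steps, Python scripts to look and compute and a tool call to move; the robot and the scene stay as the last step left them, time stands still between calls to the robot, and variables do not carry over. Pictures are saved under pics/ and viewed, at most 10 in all, crops included, and the job is handed in when it is done.

Besides the shell and the picture viewer there is one more tool, called after "Call:" as a command line: name --argument value ..., lists and objects as JSON in quotes. drive_tool: Moves the arm, as the interface text tells. Shifts and turns lie within -1 to 1; 1 stands for 150 mm of shift or 90 degrees of turn. Its arguments: {"type":"object","properties":{"moves":{"type":"array","items":{"type":"object","properties":{"dp":{"type":"array","items":{"type":"number"}},"rot":{"type":"array","items":{"type":"number"}},"grip":{"type":"number"}}}},"newtons":{"type":"number"}},"required":["moves"]}

```bash
mkdir -p pics; ls; python3 - <<'E'
from plant import robot, optics, job
import cv2
for n in ("scene","top"):
    im=optics.snapshot(n); cv2.imwrite(f"pics/{n}0.png",cv2.resize(im[:,:,::-1],(800,600),interpolation=cv2.INTER_CUBIC))
    c=optics.camera_info(n); print(n,c)
print(robot.state())
E
```

```text
pics
scene {'mtx': array([[375.48909123,   0.        , 252.88210836],
       [  0.        , 375.48909123, 185.36170523],
       [  0.        ,   0.        ,   1.        ]]), 'world_to_cam': array([[ 0.76528269, -0.64348761,  0.01631267, -0.41676158],
       [ 0.41190682,  0.50902946,  0.75579216, -0.38904244],
       [-0.49464652, -0.57167535,  0.65460837, -1.16971782],
       [ 0.        ,  0.        ,  0.        ,  1.        ]])}
top {'mtx': array([[357.30475711,   0.        , 256.86666604],
       [  0.        , 357.30475711, 193.82673797],
       [  0.        ,   0.        ,   1.        ]]), 'world_to_cam': array([[ 0.01130327, -0.99982827, -0.0146853 ,  0.0385515 ],
       [ 0.98907532,  0.00902062,  0.14713474, -0.59676173],
       [-0.146977  , -0.01618797,  0.98900744, -1.30217957],
       [ 0.        ,  0.        ,  0.        ,  1.        ]])}
{'clock': 0.1, 'joint_pos': array([-1.12187770e-01,  2.17681913e-01,  1.61481035e+00,  1.25715411e-05,
        1.31129365e+00, -1.12186167e-01]), 'dq': array([ 0.00093691,  0.0010683 , -0.00245643, -0.00088307,  0.0007007 ,
        0.00012176]), 'joint_efforts': array([-3.89421966e-04, -3.98076224e+01, -3.04969239e+01, -1.69335931e-04,
        4.17826959e-03,  6.71974954e-05]), 'position': array([6.24630679e-01, 7.30333780e-05, 4.03477293e-01]), 'orientation': array([-3.13941454e+00, -2.57605153e-04,  1.57079120e+00]), 'contact_force': array([ 0.35467124, -0.24218877,  0.26234922]), 'moment': array([-0.06252525, -0.01076138,  0.02970858]), 'grasp_force': 0.0, 'opening': 0.08545624900881593}
```

View pics/scene0.png

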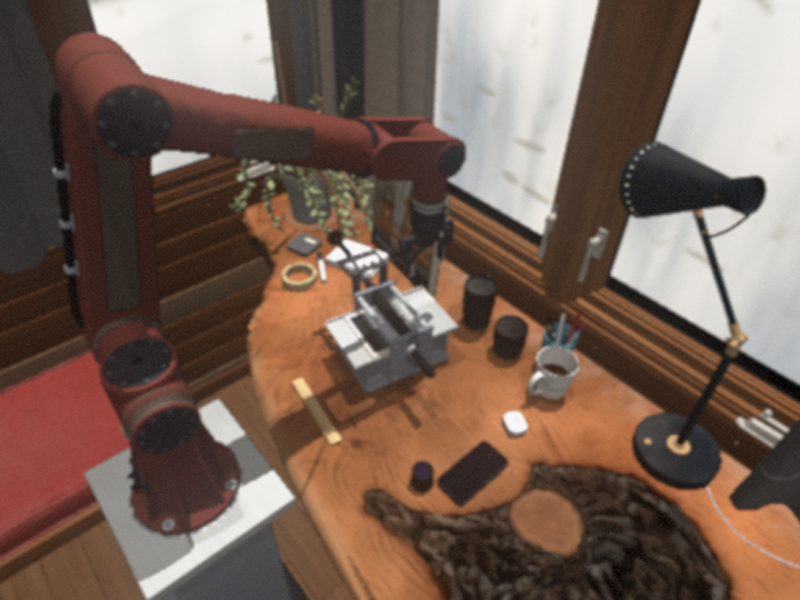

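View pics/top0.png

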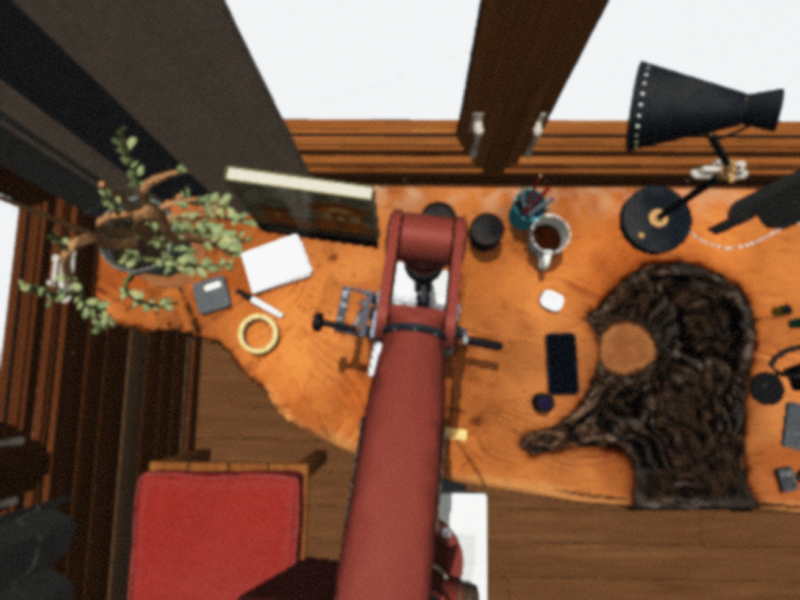

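The scene view shows the laminator around (390,330), with the crank handle at about (425,365) and the lever knob at about (335,238). In the top view the arm covers the laminator, but the knob at (318,322) and the crank sleeve at (485,344) are visible. I'll swing the arm aside for a clear top view.

Call:
drive_tool --moves '[{"dp": [0,0.3,0],"rot": [0,0,0],"grip": -1},{"dp": [0,0.6,0],"rot": [0,0,0],"grip": -1},{"dp": [0,0.9,0],"rot": [0,0,0],"grip": -1},{"dp": [0,1,0],"rot": [0,0,0],"grip": -1}]'

```text
clock: 0.5
position: [0.6243, 0.1537, 0.404]
orientation: [-3.14, -0.002, 1.574]
contact_force: [-1.1, 0.5, -0.4]
opening: 0.0856
grasp_force: 0.0
```

Call:
drive_tool --moves '[{"dp": [0,0.3,0],"rot": [0,0,0],"grip": -1},{"dp": [0,0.6,0],"rot": [0,0,0],"grip": -1},{"dp": [0,0.8,0],"rot": [0,0,0],"grip": -1},{"dp": [0,0.8,0],"rot": [0,0,0],"grip": -1},{"dp": [0,0.8,0],"rot": [0,0,0],"grip": -1}]'

```text
clock: 1.0
position: [0.6248, 0.2701, 0.4039]
orientation: [-3.14, 0.001, 1.572]
contact_force: [-0.1, -0.1, 0.1]
opening: 0.0855
grasp_force: 0.0
```

```bash
python3 - <<'E'
from plant import robot, optics, job
import cv2
t=optics.snapshot("top"); s=optics.snapshot("scene")
cv2.imwrite("pics/t1raw.png",t[:,:,::-1]);cv2.imwrite("pics/s1raw.png",s[:,:,::-1])
cv2.imwrite("pics/t1.png",cv2.resize(t[160:280,185:345,::-1],(800,600),interpolation=cv2.INTER_CUBIC))
cv2.imwrite("pics/s1.png",cv2.resize(s[145:265,180:340,::-1],(800,600),interpolation=cv2.INTER_CUBIC))
print(robot.state()['position'],robot.state()['clock'])
E
```

```text
[0.62516739 0.2687496  0.40424058] 1.1
```

View pics/t1.png

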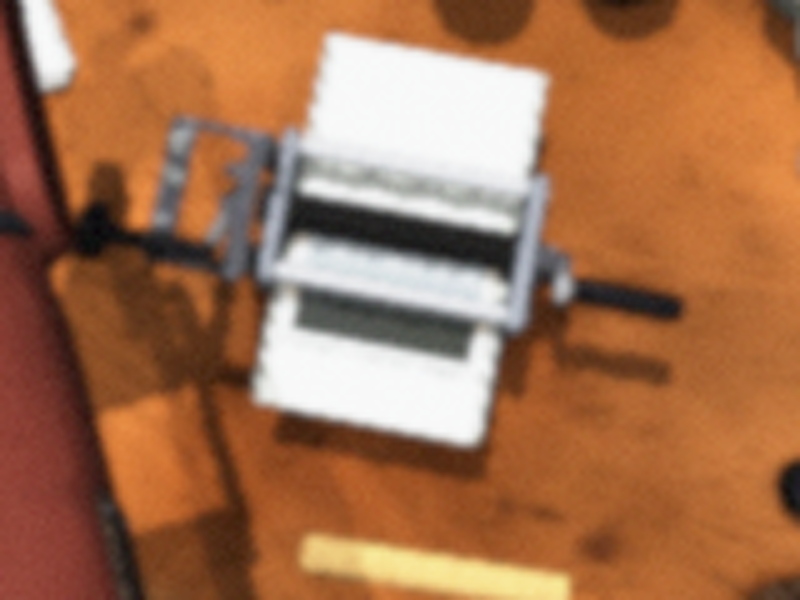

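View pics/s1.png

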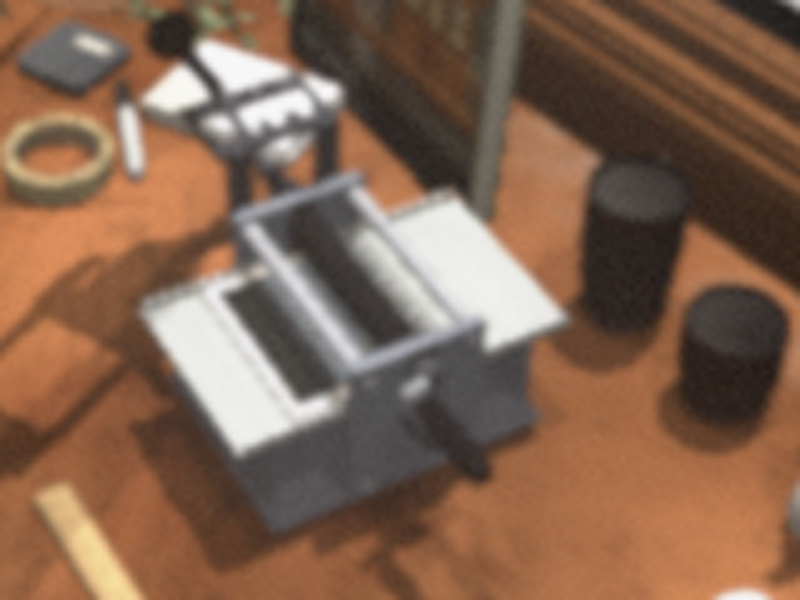

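The crops show the table corners, the cheek tops, the gate (inner teeth around (240,190) in the top crop), the knob at top (95,230) / scene (172,35) and the crank sleeve end at top (680,305) / scene (485,470). Next I'll fit the pose by least squares.

```bash
cat > h.py <<'E'
import numpy as np
from plant import robot, optics, job
C={n:optics.camera_info(n) for n in("scene","top")}
O={'top':(185,160),'scene':(180,145)}
def proj(n,P):
    c=C[n];P=np.atleast_2d(P);q=P@c['world_to_cam'][:3,:3].T+c['world_to_cam'][:3,3]
    q=q*[1,-1,-1];u=q@c['mtx'].T;u=u[:,:2]/u[:,2:];return u
def crop(n,p): return (np.array(p)+.5)/5+np.array(O[n])-.5
def L2W(p,P):
    x,y,a=p[:3];c,s=np.cos(a),np.sin(a);P=np.atleast_2d(P)
    return np.c_[x+c*P[:,0]-s*P[:,1],y+s*P[:,0]+c*P[:,1],P[:,2]]
E
python3 - <<'E'
from h import *
from scipy.optimize import least_squares
T={'top':[(255,402),(480,445),(328,35),(550,72)],'scene':[(142,303),(240,455),(445,190),(568,320)]}
K={'top':[(268,282),(518,330),(290,130),(543,178)],'scene':[(240,218),(350,370),(360,178),(480,325)]}
def pts(v):
    w,L,zt,zc=v[3:7]
    t=[(-.136,w,zt),(-.136,-w,zt),(.136,w,zt),(.136,-w,zt)]
    k=[(-L,.094,zc),(-L,-.094,zc),(L,.094,zc),(L,-.094,zc)]
    return L2W(v,t),L2W(v,k)
def f(v):
    t,k=pts(v);return np.concatenate([np.r_[proj(n,t)-crop(n,T[n]),proj(n,k)-crop(n,K[n])].ravel() for n in('top','scene')])
r=least_squares(f,[.55,0,0,.08,.05,.1,.15],loss='soft_l1');print(r.x.round(4));print(r.fun.reshape(-1,2).round(1).tolist())
def tri(a,b):
    g=lambda X:np.r_[proj('top',X)[0]-crop('top',a),proj('scene',X)[0]-crop('scene',b)]
    q=least_squares(g,[.5,0,.1]);return q.x,abs(q.fun).max()
v=r.x
for nm,a,b in [('knob',(95,230),(172,35)),('crankend',(680,305),(485,470)),('crankhub end',(562,280),(415,390))]:
    X,e=tri(a,b);c,s=np.cos(v[2]),np.sin(v[2]);d=X-[v[0],v[1],0]
    print(nm,X.round(4),'lam',(c*d[0]+s*d[1]).round(4),(-s*d[0]+c*d[1]).round(4),X[2].round(4),e.round(2))
E
```

```text
[ 0.5412  0.0135 -0.1811  0.0819  0.053   0.1053  0.1474]
[[-0.5, -0.1], [0.2, 0.3], [-0.1, -0.7], [-0.2, 0.3], [-2.6, -0.8], [1.1, -0.0], [-0.9, -0.2], [1.5, 0.3], [-1.0, 0.7], [-0.5, -0.2], [1.5, 0.2], [0.4, -0.3], [-2.2, -0.0], [0.8, 1.9], [-1.2, -0.8], [1.3, 0.3]]
knob [0.5268 0.2096 0.2512] lam -0.0494 0.1903 0.2512 0.24
crankend [ 0.4914 -0.1786  0.1382] lam -0.0143 -0.1979 0.1382 0.18
crankhub end [ 0.5061 -0.096   0.1365] lam -0.0147 -0.1141 0.1365 0.47
```

Lever and crank geometry agree with the text: the laminator is at (0.541, 0.0135) with yaw −0.181, and the crank is about −0.27 rad from the top. Now I'll go above the bar and down onto it.

Call:
drive_tool --moves '[{"dp": [0,0,0.25],"rot": [0,0,-0.06],"grip": -0.18},{"dp": [-0.1,-0.1,0.45],"rot": [0,0,-0.115],"grip": -0.18},{"dp": [-0.4,-0.3,0.45],"rot": [0,0,-0.115],"grip": -0.18},{"dp": [-0.69,-0.53,0.45],"rot": [0,0,-0.115],"grip": -0.18},{"dp": [-0.69,-0.53,0.4],"rot": [0,0,-0.115],"grip": -0.18},{"dp": [-0.69,-0.53,0.3],"rot": [0,0,-0.115],"grip": -0.18},{"dp": [-0.69,-0.53,0.3],"rot": [0,0,-0.115],"grip": -0.18}]'

```text
clock: 1.8
position: [0.5215, 0.1897, 0.4469]
orientation: [-3.138, 0.001, 1.389]
contact_force: [-0.6, 0.3, -0.2]
opening: 0.05
grasp_force: 0.0
```

Call:
drive_tool --moves '[{"dp": [0,0,-0.1],"rot": [0,0,0],"grip": -0.18},{"dp": [0,0,-0.2],"rot": [0,0,0],"grip": -0.18},{"dp": [0,0,-0.31],"rot": [0,0,0],"grip": -0.18},{"dp": [0,0,-0.31],"rot": [0,0,0],"grip": -0.18}]'

```text
clock: 2.2
position: [0.5209, 0.1907, 0.3987]
orientation: [-3.135, 0.003, 1.391]
contact_force: [0.0, -0.5, 0.1]
opening: 0.0508
grasp_force: 0.0
```

```bash
python3 - <<'E'
from h import *
import cv2
t=optics.snapshot("top"); s=optics.snapshot("scene")
a=cv2.resize(t[170:250,185:265,::-1],(400,400),interpolation=cv2.INTER_CUBIC)
b=cv2.resize(s[130:210,190:270,::-1],(400,400),interpolation=cv2.INTER_CUBIC)
cv2.imwrite("pics/a2.png",np.hstack([a,b]))
print(robot.state()['position'],robot.state()['clock'])
E
```

```text
[0.52170689 0.19086646 0.40188298] 2.3
```

View pics/a2.png

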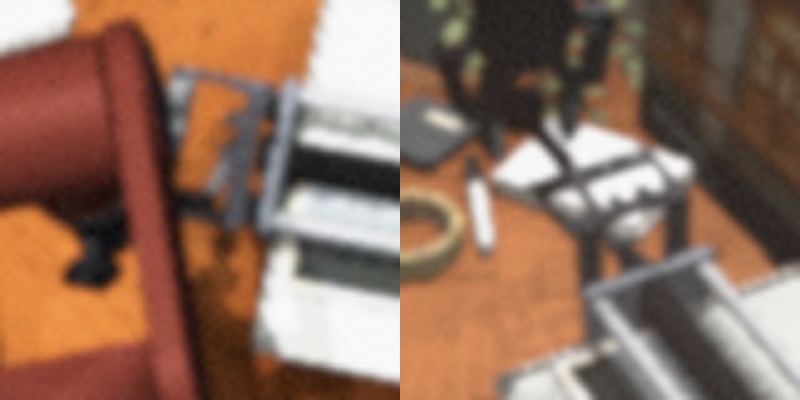

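The bar appears to pass up between the fingers (scene half, around (550,130)), and the stem stands in the bay. Closing gently.

Call:
drive_tool --moves '[{"dp": [0,0,0],"rot": [0,0,0],"grip": 0.3},{"dp": [0,0,0],"rot": [0,0,0],"grip": 0.6},{"dp": [0,0,0],"rot": [0,0,0],"grip": 1},{"dp": [0,0,0],"rot": [0,0,0],"grip": 1},{"dp": [0,0,0],"rot": [0,0,0],"grip": 1}]' --newtons 30

```text
clock: 2.8
position: [0.5219, 0.1906, 0.4041]
orientation: [3.139, -0.001, 1.39]
contact_force: [1.4, 1.2, 0.3]
opening: 0.0129
grasp_force: 29.3
```

Gripped at 13 mm. Drawing it outward by about 21 mm.

Call:
drive_tool --moves '[{"dp": [0.007,0.036,-0.015],"rot": [0,0,0],"grip": 1},{"dp": [0.013,0.072,-0.03],"rot": [0,0,0],"grip": 1},{"dp": [0.02,0.108,-0.045],"rot": [0,0,0],"grip": 1},{"dp": [0.026,0.141,-0.06],"rot": [0,0,0],"grip": 1},{"dp": [0.026,0.141,-0.06],"rot": [0,0,0],"grip": 1}]'

```text
clock: 3.3
position: [0.5254, 0.2103, 0.3937]
orientation: [-3.141, 0.007, 1.389]
contact_force: [-1.2, -9.1, 5.0]
opening: 0.013
grasp_force: 38.7
```

Call:
drive_tool --moves '[{"dp": [0.04,-0.007,0.017],"rot": [0,0,0],"grip": 1},{"dp": [0.08,-0.015,0.031],"rot": [0,0,0],"grip": 1},{"dp": [0.12,-0.022,0.044],"rot": [0,0,0],"grip": 1},{"dp": [0.16,-0.029,0.054],"rot": [0,0,0],"grip": 1},{"dp": [0.197,-0.036,0.063],"rot": [0,0,0],"grip": 1},{"dp": [0.197,-0.036,0.063],"rot": [0,0,0],"grip": 1}]'

```text
clock: 3.9
position: [0.5541, 0.2049, 0.4027]
orientation: [-3.135, 0.007, 1.389]
contact_force: [-4.9, -7.2, 4.4]
opening: 0.0128
grasp_force: 36.3
```

```bash
cat >> h.py <<'E'
def lam():
    s=robot.state();d=s['position']-[.5412,.0135,0];c,q=np.cos(-.1811),np.sin(-.1811)
    R=np.array([[c,q,0],[-q,c,0],[0,0,1]])
    print('lam mm',(1000*R@(d-[0,0,.155])).round(1),'F',(R@s['contact_force']).round(1),'M',(R@s['moment']).round(2),'op',round(s['opening']*1000,1),s['grasp_force'],s['clock'])
E
python3 -c "from h import *;lam()"
```

```text
lam mm [-21.8 190.6 247.7] F [-3.5 -7.9  4.4] M [-1.5  0.7 -0.3] op 12.8 36.257841663609724 3.9
```

Call:
drive_tool --moves '[{"dp": [-0.003,-0.016,0.007],"rot": [0,0,0],"grip": 1},{"dp": [-0.006,-0.033,0.014],"rot": [0,0,0],"grip": 1},{"dp": [-0.006,-0.033,0.014],"rot": [0,0,0],"grip": 1}]'

```text
clock: 4.2
position: [0.5531, 0.2016, 0.4041]
orientation: [-3.137, 0.0, 1.39]
contact_force: [-3.3, 0.2, -1.1]
opening: 0.0129
grasp_force: 32.5
```

```bash
python3 -c "from h import *;lam()"
```

```text
lam mm [-22.2 187.2 249.1] F [-3.3 -0.4 -1.1] M [-0.24  0.64 -0.31] op 12.9 32.54874388469034 4.2
```

The Y force vanished, so the stem rests on the first tooth. Biasing it inward slightly and creeping to +x.

Call:
drive_tool --moves '[{"dp": [-0.0024,-0.013,0.005],"rot": [0,0,0],"grip": 1},{"dp": [0.0076,-0.015,0.007],"rot": [0,0,0],"grip": 1},{"dp": [0.0176,-0.0167,0.009],"rot": [0,0,0],"grip": 1}]'

```text
clock: 4.5
position: [0.5546, 0.2003, 0.4047]
orientation: [-3.131, -0.002, 1.39]
contact_force: [-9.3, 6.5, -2.4]
opening: 0.0125
grasp_force: 32.8
```

Call:
drive_tool --moves '[{"dp": [0.01,-0.0018,0.0015],"rot": [0,0,0],"grip": 1},{"dp": [0.0197,-0.0036,0.003],"rot": [0,0,0],"grip": 1}]'

```text
clock: 4.7
position: [0.5567, 0.2002, 0.4048]
orientation: [-3.128, -0.002, 1.39]
contact_force: [-11.4, 6.1, -1.5]
opening: 0.0129
grasp_force: 33.8
```

Call:
drive_tool --moves '[{"dp": [0.01,-0.0018,0.0015],"rot": [0,0,0],"grip": 1},{"dp": [0.0197,-0.0036,0.003],"rot": [0,0,0],"grip": 1}]'

```text
clock: 4.9
position: [0.5597, 0.1998, 0.4054]
orientation: [-3.128, -0.002, 1.391]
contact_force: [-9.1, 6.2, -1.8]
opening: 0.0129
grasp_force: 32.9
```

```bash
python3 -c "from h import *;lam()"
```

```text
lam mm [-15.4 186.6 250.4] F [-10.1   4.5  -1.8] M [ 0.5   1.72 -0.3 ] op 12.9 32.88464315934107 4.9
```

Call:
drive_tool --moves '[{"dp": [0.01,-0.0018,0.001],"rot": [0,0,0],"grip": 1},{"dp": [0.0197,-0.0036,0.002],"rot": [0,0,0],"grip": 1}]'

```text
clock: 5.1
position: [0.5641, 0.1979, 0.4072]
orientation: [-3.136, 0.002, 1.392]
contact_force: [-4.6, -3.5, 3.4]
opening: 0.0131
grasp_force: 30.9
```

Call:
drive_tool --moves '[{"dp": [0.01,-0.0018,0.001],"rot": [0,0,0],"grip": 1},{"dp": [0.0197,-0.0036,0.002],"rot": [0,0,0],"grip": 1}]'

```text
clock: 5.3
position: [0.568, 0.1964, 0.4081]
orientation: [-3.139, 0.002, 1.391]
contact_force: [-5.9, -2.7, -0.1]
opening: 0.0126
grasp_force: 30.4
```

```bash
python3 -c "from h import *;lam()"
```

```text
lam mm [ -6.6 184.8 253.1] F [-5.3 -3.7 -0.1] M [-0.46  0.89 -0.17] op 12.6 30.42346179485321 5.3
```

Y force turned inward at bar x ≈ −9, so it has dropped into the two-rib notch mouth. Easing it home.

Call:
drive_tool --moves '[{"dp": [-0.004,-0.023,0.013],"rot": [0,0,0],"grip": 1},{"dp": [-0.0084,-0.046,0.026],"rot": [0,0,0],"grip": 1},{"dp": [-0.0126,-0.069,0.038],"rot": [0,0,0],"grip": 1},{"dp": [-0.0168,-0.092,0.05],"rot": [0,0,0],"grip": 1},{"dp": [-0.0168,-0.092,0.05],"rot": [0,0,0],"grip": 1}]'

```text
clock: 5.8
position: [0.5665, 0.1822, 0.4155]
orientation: [3.139, -0.0, 1.39]
contact_force: [5.3, -0.9, -9.4]
opening: 0.0132
grasp_force: 29.5
```

```bash
python3 -c "from h import *;lam()"
```

```text
lam mm [ -5.4 170.5 260.5] F [ 5.4  0.1 -9.4] M [ 0.25 -0.81  0.06] op 13.2 29.54585373401642 5.8
```

Home (y 170.5 as at the start). Releasing, lifting off and looking.

Call:
drive_tool --moves '[{"dp": [0,0,0],"rot": [0,0,0],"grip": 0},{"dp": [0,0,0],"rot": [0,0,0],"grip": -0.18},{"dp": [0,0,0.0],"rot": [0,0,0],"grip": -0.18},{"dp": [0,0,0.2],"rot": [0,0,0],"grip": -0.18},{"dp": [0,0,0.4],"rot": [0,0,0],"grip": -0.18},{"dp": [0,0,0.5],"rot": [0,0,0],"grip": -0.18}]'

```text
clock: 6.4
position: [0.5663, 0.1831, 0.4954]
orientation: [3.136, -0.002, 1.391]
contact_force: [0.3, 0.7, 0.6]
opening: 0.05
grasp_force: 0.0
```

Call:
drive_tool --moves '[{"dp": [0,-0.3,0],"rot": [0,0,0],"grip": -0.18},{"dp": [0,-0.6,0],"rot": [0,0,0],"grip": -0.18},{"dp": [-0.1,-0.9,0],"rot": [0,0,0],"grip": -0.18},{"dp": [-0.2,-1,0],"rot": [0,0,0],"grip": -0.18}]'

```text
clock: 6.8
position: [0.5355, 0.0298, 0.4912]
orientation: [3.141, 0.002, 1.387]
contact_force: [-0.2, 0.1, -0.0]
opening: 0.0503
grasp_force: 0.0
```

Call:
drive_tool --moves '[{"dp": [0,-0.3,0],"rot": [0,0,0],"grip": -0.18},{"dp": [-0.1,-0.6,0],"rot": [0,0,0],"grip": -0.18},{"dp": [-0.2,-0.9,0],"rot": [0,0,0],"grip": -0.18},{"dp": [-0.26,-0.97,0],"rot": [0,0,0],"grip": -0.18},{"dp": [-0.26,-0.97,0],"rot": [0,0,0],"grip": -0.18}]'

```text
clock: 7.3
position: [0.4961, -0.1139, 0.4913]
orientation: [-3.142, -0.0, 1.387]
contact_force: [0.2, 0.7, 0.7]
opening: 0.0506
grasp_force: 0.0
```

```bash
python3 - <<'E'
from h import *
import cv2
lam()
t=optics.snapshot("top"); s=optics.snapshot("scene")
a=cv2.resize(t[170:250,185:265,::-1],(400,400),interpolation=cv2.INTER_CUBIC)
b=cv2.resize(s[140:220,200:280,::-1],(400,400),interpolation=cv2.INTER_CUBIC)
cv2.imwrite("pics/a3.png",np.hstack([a,b]))
# predicted pixels in these crops
for nm,ph in (('2rib',-.05),('3rib',.25)):
  for q,P in (('knob',(.125*np.sin(ph),.191,.135+.125*np.cos(ph))),('stem@gate',(.065*np.tan(ph),.118,.2))):
    for n,o,dx in(('top',(185,170),0),('scene',(200,140),400)):
        print(nm,q,n,((proj(n,L2W([.5412,.0135,-.1811],P))[0]-o)*5+[dx,0]).round())
E
```

```text
lam mm [ -21.4 -133.5  336.3] F [0.1 0.7 0.7] M [0.04 0.   0.04] op 50.6 0.0 7.3
2rib knob top [105. 109.]
2rib knob scene [521.  32.]
2rib stem@gate top [227. 139.]
2rib stem@gate scene [571. 147.]
3rib knob top [118.  53.]
3rib knob scene [565.  23.]
3rib stem@gate top [233. 110.]
3rib stem@gate scene [595. 140.]
```

View pics/a3.png

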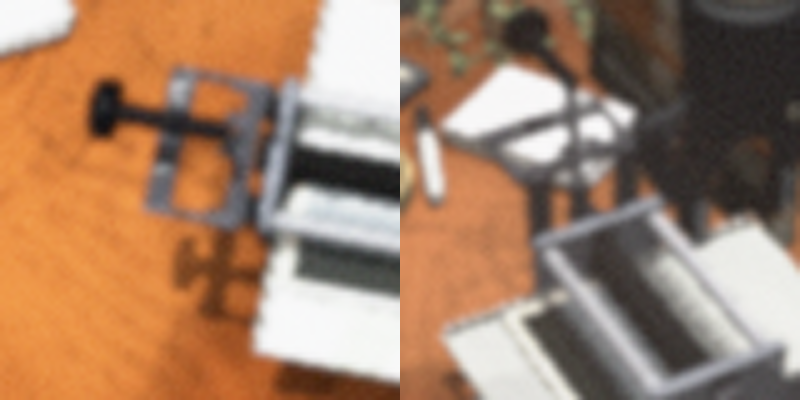

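The lever sits home in the two-rib notch: the knob is at (103,109) in the top half against a predicted (105,109), and the three-rib notch would put it at (118,53). Now to the crank sleeve.

Call:
drive_tool --moves '[{"dp": [0,-0.25,-0.25],"rot": [0,0,0],"grip": -0.18},{"dp": [0,-0.25,-0.5],"rot": [0,0,0],"grip": -0.18},{"dp": [0,-0.25,-0.75],"rot": [0,0,0],"grip": -0.18},{"dp": [0,-0.25,-0.95],"rot": [0,0,0],"grip": -0.18},{"dp": [0,-0.25,-0.95],"rot": [0,0,0],"grip": -0.18}]'

```text
clock: 7.9
position: [0.4955, -0.1476, 0.3432]
orientation: [-3.131, -0.003, 1.393]
contact_force: [-0.5, 0.3, -0.1]
opening: 0.0504
grasp_force: 0.0
```

Call:
drive_tool --moves '[{"dp": [0,0,-0.15],"rot": [0,0,0],"grip": -0.18},{"dp": [0,0,-0.3],"rot": [0,0,0],"grip": -0.18},{"dp": [0,0,-0.4],"rot": [0,0,0],"grip": -0.18},{"dp": [0,0,-0.4],"rot": [0,0,0],"grip": 0.3},{"dp": [0,0,-0.4],"rot": [0,0,0],"grip": 0.6},{"dp": [0,0,-0.4],"rot": [0,0,0],"grip": 1},{"dp": [0,0,-0.4],"rot": [0,0,0],"grip": 1},{"dp": [0,0,-0.4],"rot": [0,0,0],"grip": 1}]' --newtons 40

```text
clock: 8.7
position: [0.4975, -0.1497, 0.2901]
orientation: [3.14, -0.001, 1.39]
contact_force: [-1.8, 5.1, 4.2]
opening: 0.0186
grasp_force: 39.5
```

```bash
python3 -c "from h import *;lam()"
```

```text
lam mm [ -13.6 -168.4  135.1] F [-2.7  4.6  4.2] M [ 0.75  0.5  -0.01] op 18.6 39.45606619119644 8.7
```

Gripped the sleeve at lam (−13.6, 135), crank about −0.27. Working out the circle rows (0.2 rad per 0.1 s, about a third of a turn per second).

```bash
python3 - <<'E'
from h import *
c,s=np.cos(-.1811),np.sin(-.1811)
a=-.27+.2*np.arange(41)
P=np.c_[.05*np.sin(a)*c,.05*np.sin(a)*s,.05*np.cos(a)]/.15
for k in range(5): print((P[8*k+1:8*k+9]-P[8*k]).round(3).tolist())
E
```

```text
[[0.065, -0.012, 0.011], [0.13, -0.024, 0.009], [0.194, -0.035, -0.006], [0.253, -0.046, -0.034], [0.306, -0.056, -0.073], [0.35, -0.064, -0.122], [0.384, -0.07, -0.179], [0.406, -0.074, -0.242]]
[[0.009, -0.002, -0.066], [0.005, -0.001, -0.132], [-0.011, 0.002, -0.197], [-0.04, 0.007, -0.256], [-0.081, 0.015, -0.309], [-0.13, 0.024, -0.352], [-0.187, 0.034, -0.385], [-0.25, 0.046, -0.405]]
[[-0.065, 0.012, -0.007], [-0.13, 0.024, -0.002], [-0.193, 0.035, 0.017], [-0.251, 0.046, 0.049], [-0.301, 0.055, 0.091], [-0.343, 0.063, 0.143], [-0.373, 0.068, 0.202], [-0.391, 0.072, 0.265]]
[[-0.005, 0.001, 0.066], [0.002, -0.0, 0.132], [0.023, -0.004, 0.196], [0.055, -0.01, 0.253], [0.098, -0.018, 0.304], [0.15, -0.027, 0.344], [0.209, -0.038, 0.373], [0.272, -0.05, 0.39]]
[[0.065, -0.012, 0.004], [0.13, -0.024, -0.006], [0.192, -0.035, -0.029], [0.248, -0.045, -0.063], [0.296, -0.054, -0.109], [0.334, -0.061, -0.163], [0.361, -0.066, -0.223], [0.375, -0.069, -0.288]]
```

Call:
drive_tool --moves '[{"dp": [0.065,-0.012,0.011],"rot": [0,0,0],"grip": 1},{"dp": [0.13,-0.024,0.009],"rot": [0,0,0],"grip": 1},{"dp": [0.194,-0.035,-0.006],"rot": [0,0,0],"grip": 1},{"dp": [0.253,-0.046,-0.034],"rot": [0,0,0],"grip": 1},{"dp": [0.306,-0.056,-0.073],"rot": [0,0,0],"grip": 1},{"dp": [0.35,-0.064,-0.122],"rot": [0,0,0],"grip": 1},{"dp": [0.384,-0.07,-0.179],"rot": [0,0,0],"grip": 1},{"dp": [0.406,-0.074,-0.242],"rot": [0,0,0],"grip": 1}]'

```text
clock: 9.5
position: [0.5593, -0.1611, 0.2528]
orientation: [3.138, -0.001, 1.39]
contact_force: [-0.0, 4.6, 2.4]
opening: 0.0183
grasp_force: 39.2
```

```bash
python3 -c "from h import *;lam()"
```

```text
lam mm [  49.2 -168.5   97.8] F [-0.9  4.5  2.4] M [ 0.78  0.12 -0.05] op 18.3 39.21387702226639 9.5
```

Smooth. Continuing through the catch.

Call:
drive_tool --moves '[{"dp": [0.009,-0.002,-0.066],"rot": [0,0,0],"grip": 1},{"dp": [0.005,-0.001,-0.132],"rot": [0,0,0],"grip": 1},{"dp": [-0.011,0.002,-0.197],"rot": [0,0,0],"grip": 1},{"dp": [-0.04,0.007,-0.256],"rot": [0,0,0],"grip": 1},{"dp": [-0.081,0.015,-0.309],"rot": [0,0,0],"grip": 1},{"dp": [-0.13,0.024,-0.352],"rot": [0,0,0],"grip": 1},{"dp": [-0.187,0.034,-0.385],"rot": [0,0,0],"grip": 1},{"dp": [-0.25,0.046,-0.405],"rot": [0,0,0],"grip": 1}]'

```text
clock: 10.3
position: [0.5235, -0.1545, 0.194]
orientation: [3.13, -0.001, 1.388]
contact_force: [9.6, 7.2, 7.1]
opening: 0.0187
grasp_force: 39.8
```

Call:
drive_tool --moves '[{"dp": [-0.065,0.012,-0.007],"rot": [0,0,0],"grip": 1},{"dp": [-0.13,0.024,-0.002],"rot": [0,0,0],"grip": 1},{"dp": [-0.193,0.035,0.017],"rot": [0,0,0],"grip": 1},{"dp": [-0.251,0.046,0.049],"rot": [0,0,0],"grip": 1},{"dp": [-0.301,0.055,0.091],"rot": [0,0,0],"grip": 1},{"dp": [-0.343,0.063,0.143],"rot": [0,0,0],"grip": 1},{"dp": [-0.373,0.068,0.202],"rot": [0,0,0],"grip": 1},{"dp": [-0.391,0.072,0.265],"rot": [0,0,0],"grip": 1}]'

```text
clock: 11.1
position: [0.4627, -0.1432, 0.2315]
orientation: [3.136, -0.001, 1.389]
contact_force: [5.9, 4.8, -3.9]
opening: 0.0188
grasp_force: 40.3
```

```bash
python3 - <<'E'
from h import *
import cv2
lam()
s=optics.snapshot("scene")
cv2.imwrite("pics/a4.png",cv2.resize(s[145:265,180:340,::-1],(800,600),interpolation=cv2.INTER_CUBIC))
E
```

```text
lam mm [ -49.  -168.3   76.5] F [ 5.   5.8 -3.9] M [ 0.9  -0.82  0.01] op 18.8 40.29061138629913 11.1
```

View pics/a4.png

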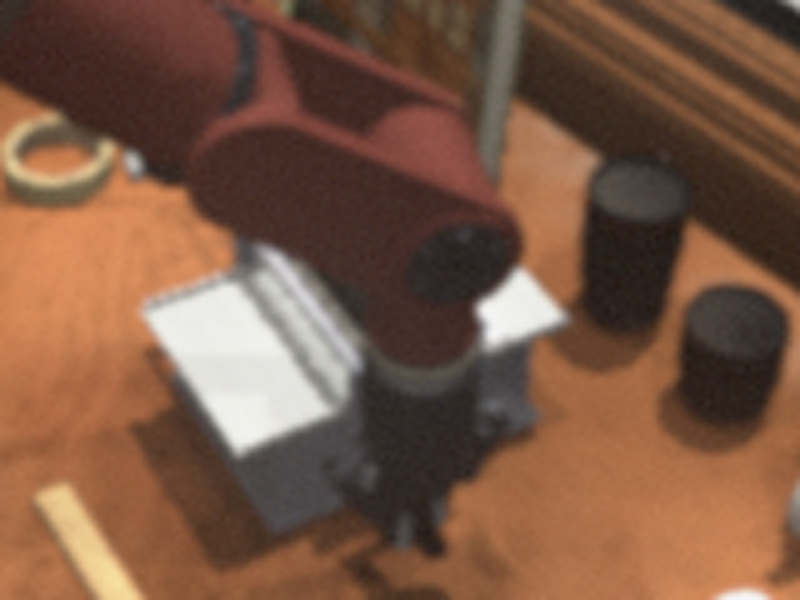

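The board has left the infeed table (the table is bare around (240,370)) and is in the rollers. The catch has been passed and forces are low, so I'll keep turning.

Call:
drive_tool --moves '[{"dp": [-0.005,0.001,0.066],"rot": [0,0,0],"grip": 1},{"dp": [0.002,0,0.132],"rot": [0,0,0],"grip": 1},{"dp": [0.023,-0.004,0.196],"rot": [0,0,0],"grip": 1},{"dp": [0.055,-0.01,0.253],"rot": [0,0,0],"grip": 1},{"dp": [0.098,-0.018,0.304],"rot": [0,0,0],"grip": 1},{"dp": [0.15,-0.027,0.344],"rot": [0,0,0],"grip": 1},{"dp": [0.209,-0.038,0.373],"rot": [0,0,0],"grip": 1},{"dp": [0.272,-0.05,0.39],"rot": [0,0,0],"grip": 1}]'

```text
clock: 11.95
position: [0.5028, -0.1508, 0.2913]
orientation: [-3.139, -0.001, 1.39]
contact_force: [-3.1, 7.2, 6.0]
opening: 0.0184
grasp_force: 41.2
```

Call:
drive_tool --moves '[{"dp": [0.065,-0.012,0.004],"rot": [0,0,0],"grip": 1},{"dp": [0.13,-0.024,-0.006],"rot": [0,0,0],"grip": 1},{"dp": [0.192,-0.035,-0.029],"rot": [0,0,0],"grip": 1},{"dp": [0.248,-0.045,-0.063],"rot": [0,0,0],"grip": 1},{"dp": [0.296,-0.054,-0.109],"rot": [0,0,0],"grip": 1},{"dp": [0.334,-0.061,-0.163],"rot": [0,0,0],"grip": 1},{"dp": [0.361,-0.066,-0.223],"rot": [0,0,0],"grip": 1},{"dp": [0.375,-0.069,-0.288],"rot": [0,0,0],"grip": 1}]'

```text
clock: 12.75
position: [0.5603, -0.1613, 0.2475]
orientation: [3.139, -0.001, 1.39]
contact_force: [0.2, 5.5, 2.8]
opening: 0.0187
grasp_force: 40.9
```

```bash
python3 - <<'E'
from h import *
import cv2
lam()
s=optics.snapshot("top")
cv2.imwrite("pics/a5.png",cv2.resize(s[160:280,185:345,::-1],(800,600),interpolation=cv2.INTER_CUBIC))
for x in (0,.015,.03,.136):print(x,((proj('top',L2W([.5412,.0135,-.1811],[(x,.074,.105),(x,-.074,.105)]))-O['top'])*5).round().tolist())
E
```

```text
lam mm [  50.3 -168.5   92.5] F [-0.7  5.4  2.8] M [ 0.89  0.33 -0.02] op 18.7 40.9145513176918 12.75
0 [[299.0, 214.0], [503.0, 253.0]]
0.015 [[303.0, 193.0], [506.0, 232.0]]
0.03 [[308.0, 173.0], [510.0, 212.0]]
0.136 [[336.0, 32.0], [536.0, 69.0]]
```

View pics/a5.png

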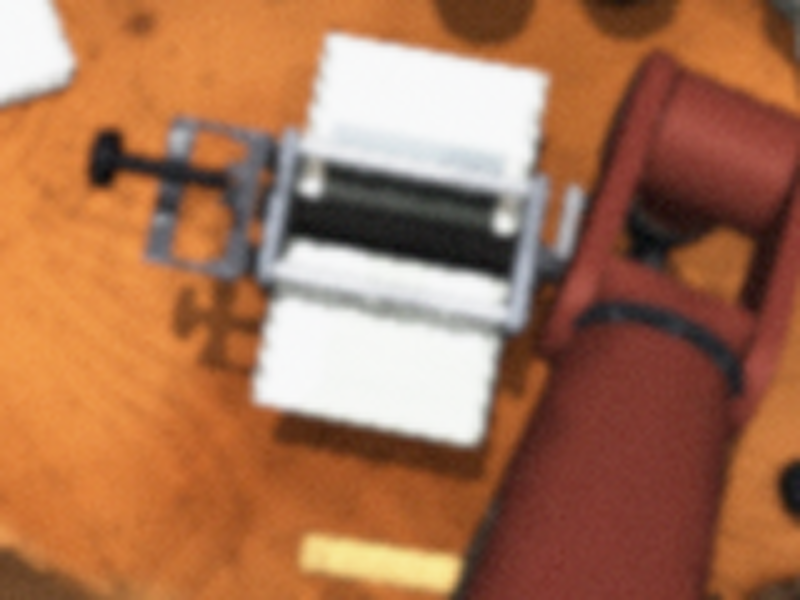

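The lever is still home at (103,158). The board's printed face now lies beyond the nip, with its trailing corners visible at (312,190) and (505,225), which is x ≈ 15 mm. I'll turn a little more for certainty, stopping short of the catch.

```bash
python3 - <<'E'
from h import *
c,s=np.cos(-.1811),np.sin(-.1811)
a=7.73+.2*np.arange(7)
P=np.c_[.05*np.sin(a)*c,.05*np.sin(a)*s,.05*np.cos(a)]/.15
print((P[1:]-P[0]).round(3).tolist())
E
```

```text
[[0.002, -0.0, -0.067], [-0.01, 0.002, -0.132], [-0.034, 0.006, -0.194], [-0.07, 0.013, -0.25], [-0.115, 0.021, -0.297], [-0.17, 0.031, -0.335]]
```

Call:
drive_tool --moves '[{"dp": [0.002,0,-0.067],"rot": [0,0,0],"grip": 1},{"dp": [-0.01,0.002,-0.132],"rot": [0,0,0],"grip": 1},{"dp": [-0.034,0.006,-0.194],"rot": [0,0,0],"grip": 1},{"dp": [-0.07,0.013,-0.25],"rot": [0,0,0],"grip": 1},{"dp": [-0.115,0.021,-0.297],"rot": [0,0,0],"grip": 1},{"dp": [-0.17,0.031,-0.335],"rot": [0,0,0],"grip": 1},{"dp": [-0.17,0.031,-0.335],"rot": [0,0,0],"grip": 1}]'

```text
clock: 13.5
position: [0.5339, -0.1564, 0.1976]
orientation: [3.141, -0.001, 1.39]
contact_force: [-2.4, 6.0, 4.8]
opening: 0.0185
grasp_force: 41.2
```

Call:
drive_tool --moves '[{"dp": [0,0,0],"rot": [0,0,0],"grip": 0.2},{"dp": [0,0,0],"rot": [0,0,0],"grip": -0.18},{"dp": [0,0,0],"rot": [0,0,0],"grip": -0.18},{"dp": [0,0,0.2],"rot": [0,0,0],"grip": -0.18},{"dp": [0,0,0.5],"rot": [0,0,0],"grip": -0.18},{"dp": [0,0,0.8],"rot": [0,0,0],"grip": -0.18},{"dp": [0,-0.1,1],"rot": [0,0,0],"grip": -0.18}]'

```text
clock: 14.2
position: [0.5341, -0.1716, 0.35]
orientation: [3.137, 0.001, 1.392]
contact_force: [1.8, -0.9, 0.3]
opening: 0.0505
grasp_force: 0.0
```

Call:
drive_tool --moves '[{"dp": [0,-0.2,0.2],"rot": [0,0,0],"grip": -0.18},{"dp": [-0.1,-0.4,0.4],"rot": [0,0,0],"grip": -0.18},{"dp": [-0.2,-0.6,0.5],"rot": [0,0,0],"grip": -0.18},{"dp": [-0.3,-0.8,0.5],"rot": [0,0,0],"grip": -0.18},{"dp": [-0.3,-1,0.5],"rot": [0,0,0],"grip": -0.18},{"dp": [-0.3,-1,0.5],"rot": [0,0,0],"grip": -0.18}]'

```text
clock: 14.8
position: [0.4875, -0.3254, 0.4219]
orientation: [3.14, 0.003, 1.386]
contact_force: [-0.2, 0.0, -0.8]
opening: 0.0505
grasp_force: 0.0
```

```bash
python3 - <<'E'
from h import *
import cv2
lam()
t=optics.snapshot("top"); s=optics.snapshot("scene")
a=cv2.resize(t[160:240,230:310,::-1],(400,400),interpolation=cv2.INTER_CUBIC)
b=cv2.resize(s[165:245,220:300,::-1],(400,400),interpolation=cv2.INTER_CUBIC)
cv2.imwrite("pics/a6.png",np.hstack([a,b]))
for x in (-.006,.002,.015,.03,.107):
  for n,o,d in(('top',(230,160),0),('scene',(220,165),400)): print(x,n,((proj(n,L2W([.5412,.0135,-.1811],[(x,.074,.105),(x,-.074,.105)]))-o)*5+[d,0]).round().tolist())
E
```

```text
lam mm [   8.2 -343.1  266.9] F [-0.2  0.  -0.8] M [-0.01 -0.01  0.01] op 50.5 0.0 14.8
-0.006 top [[73.0, 222.0], [276.0, 261.0]]
-0.006 scene [[497.0, 154.0], [595.0, 278.0]]
0.002 top [[75.0, 211.0], [278.0, 250.0]]
0.002 scene [[506.0, 150.0], [605.0, 274.0]]
0.015 top [[78.0, 193.0], [281.0, 232.0]]
0.015 scene [[521.0, 145.0], [621.0, 268.0]]
0.03 top [[83.0, 173.0], [285.0, 212.0]]
0.03 scene [[538.0, 138.0], [639.0, 260.0]]
0.107 top [[103.0, 70.0], [304.0, 108.0]]
0.107 scene [[624.0, 107.0], [729.0, 224.0]]
```

View pics/a6.png

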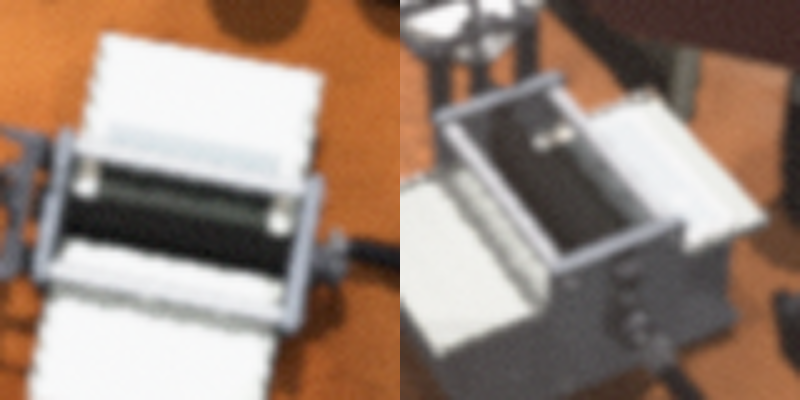

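The crank has turned 1.2 rad further, yet the board looks unmoved: the white corners are still at (88,180) and (280,215) in the top half. I'll check that numerically with profiles along the feed direction.

```bash
python3 - <<'E'
from h import *
import cv2
L=[.5412,.0135,-.1811]
new=np.mean([optics.snapshot("top").astype(float) for _ in range(6)],0)
old=cv2.resize(cv2.imread("pics/a5.png"),(160,120),interpolation=cv2.INTER_AREA)[:,:,::-1]
ini=cv2.imread("pics/t1raw.png")[:,:,::-1]
xs=np.arange(-.12,.137,.004)
def prof(im,ys,off=(0,0)):
    o=0
    for y in ys:
        p=(proj('top',L2W(L,np.c_[xs,0*xs+y,0*xs+.105]))-off).astype(np.float32)
        o=o+cv2.remap(im.astype(np.float32),p[:,:1],p[:,1:],cv2.INTER_LINEAR)[:,0]
    return (o/len(ys)).mean(1)
m=np.arange(-.05,.051,.01);e=[.0695,-.0695]
print('x ini old new | edge ini old new')
for r in zip((xs*1000).round(),prof(ini,m),prof(old,m,O['top']),prof(new,m),prof(ini,e),prof(old,e,O['top']),prof(new,e)): print(*np.round(r).astype(int))
E
```

```text
x ini old new | edge ini old new
-120 248 246 248 244 246 246
-116 248 246 248 245 246 246
-112 248 246 248 246 246 246
-108 249 245 248 247 246 246
-104 248 246 248 247 246 246
-100 248 246 248 247 246 246
-96 247 246 248 246 246 246
-92 243 246 248 243 246 246
-88 240 246 248 242 245 246
-84 230 246 248 243 246 247
-80 180 246 248 242 246 247
-76 113 247 248 240 246 247
-72 87 247 248 238 245 247
-68 83 245 247 235 243 245
-64 78 234 237 229 235 237
-60 68 203 208 208 205 208
-56 65 170 177 174 168 169
-52 89 163 167 155 156 155
-48 150 182 185 173 177 176
-44 210 214 219 213 216 216
-40 231 231 234 233 233 233
-36 227 236 238 233 235 235
-32 224 242 243 236 239 239
-28 227 245 246 239 242 241
-24 226 238 240 233 231 232
-20 208 197 201 204 185 185
-16 161 113 115 152 106 105
-12 97 44 43 93 43 42
-8 46 24 25 46 24 25
-4 29 27 28 29 27 28
0 31 31 32 31 33 31
4 34 33 33 34 34 34
8 38 33 34 37 39 40
12 70 37 38 68 81 81
16 150 52 54 145 159 160
20 219 70 74 214 212 214
24 233 75 79 230 220 222
28 210 64 67 203 197 198
32 178 47 50 170 168 168
36 171 49 49 165 154 155
40 181 87 87 177 157 158
44 198 152 156 196 180 184
48 222 208 214 222 213 221
52 235 228 232 235 231 235
56 239 224 228 238 234 237
60 245 221 226 243 238 240
64 248 223 228 246 241 243
68 248 229 232 247 243 244
72 248 238 240 248 246 246
76 248 246 246 248 247 247
80 248 248 248 247 246 247
84 248 248 248 247 246 246
88 248 248 248 247 246 246
92 248 248 248 247 246 246
96 248 248 248 247 245 245
100 248 248 248 247 245 245
104 248 248 248 247 245 245
108 248 248 248 247 246 246
112 248 248 248 247 247 247
116 248 248 248 247 247 247
120 248 248 248 247 247 247
124 248 248 248 247 247 247
128 246 246 246 245 244 244
132 231 230 231 231 229 230
136 184 184 184 189 188 189
```

The profiles agree to within noise before and after the last 1.2 rad. The board no longer moves with the turning roller, so it is out of the nip. The print's dark/light edge moved about 92 mm, which puts the trailing edge past the nip. The lever is home and the arm is clear, so I'm handing in.

```bash
python3 -c "from plant import job;print(job.hand_in())"
```

```text
the job is handed in; nothing more can be done
None
```

I threw the lever home into the two-rib notch, then cranked the board through to the far tray and handed the job in at about 15 s. My measurement puts the board's trailing edge only about 2 mm past the nip, within the camera's error, but the board stayed still over the last 1.2 rad of cranking.

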